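Lock the computer lid with its quarter-turn stud

TASK

Take the loose yellow wing stud out of the green stand, put its foot through the empty slot in the lid of the black computer, press it down gently against the spring and turn it a quarter turn clockwise (seen from above) so that its cam catches and it stays locked when you let go. Feel for the depth, as the latch under the lid sits deeper on some machines than on others, and never force it. Leave the mug, the mouse and the screwdriver where they are.

Things in the scene. Friction and masses are not known exactly. Their poses are not given: they have to be found in the camera images.
- stud_wing (a point): Centre of the yellow wing of the loose quarter-turn stud, foot down (all sizes in mm). Wing 36 long (x axis), 12 wide (y), 26 high; z up. Under it a round yellow flange, 36 diameter, 5 thick, upper face 13 below this point. It starts hanging by the flange in the green stand, free to turn. 50 g. A half turn gives the same shape.
- stud_foot (a point): Centre of the same stud's steel cross foot, 46 below the wing's centre: 24 long (x, in line with the wing), 11 wide (y), 10 high. Between foot and flange a round steel neck, 11 diameter, 23 long.
- stud: The same stud; origin at the centre of the foot's underside, 51 below the wing's centre; x along wing and foot, z up.
- stand: Green block 64 x 64 x 40 high, fixed on the bench, with a 29 diameter hole in its middle that holds the loose stud; origin at the centre of its underside.
- slot (a point): Centre of the empty slot, at the top face of its bezel: 29 long (x axis), 15 wide (y), z up. The foot goes straight down through it. The lid's other place is alike but has a yellow stud locked in it already (wing across its slot). Which of the two places is empty varies.
- port: Aluminium bezel 58 x 58 x 5 thick round the empty slot, fixed on the computer's lid, with the hidden latch under it; origin at the centre of its underside. The spring seat is met when the foot's underside is 12 to 24 below the bezel's top; this varies and cannot be seen. The spring then gives 1.5 N plus 1.5 N per mm. Over 32 N on bezel or latch harms them.
- latch_axis (a point): Same place, on the lid, on the slot's axis. The foot can turn once pressed 6.5 into the spring (about 11.5 N); it is solid at 8 (13.5 N), then force shoots up. At 12 to 20 N it turns freely clockwise seen from above to its notch at 90 degrees; hard stop 12 degrees on; anticlockwise blocked. Let up there, it rises to 4 into the spring (7.5 N) and stays; else it springs up.
- case: Small black desktop computer lying flat, fixed, 290 (x) x 320 (y) x 95 high; origin at the centre of its underside. Its two fastening places are at x = -40, y = +90 and -90 in its frame. On a locked stud the flange stands 5 to 17 above the bezel.
- mug_c (a point): Centre of a white mug, 76 diameter, 90 high, standing on the bench.
- mouse_c (a point): Centre of a black computer mouse, 100 x 58 x 34 high, on the bench.
- screwdriver_grip (a point): Handle of a red screwdriver lying on the bench.
Mind the look-alikes: they are no part of the job. Leave any pink or red look-alike of the stud alone.

How it is judged:
By the outcome, as a careful person would: the job done as asked, in the order asked, and still so for the second after the job is handed in, with the robot touching nothing.
It also fails if it takes over 69 s, if anything falls off the work surface, if the arm or the gripper's body presses on something with over 40 N, if the wrist force passes 120 N, or if a joint passes its speed limit or range.

ROBOT

A 6-joint arm with a two-finger parallel gripper is mounted at the origin on the work surface. World frame = base frame: x ahead of the robot, y to its left, z up, the work surface at z = 0. Lengths are in m, angles in degrees, forces in N, time in s.
With the tool pointing down it reaches from about 0.4 to 0.825 m from the base axis. Payload 7 kg.
Tool frame: the origin (TCP) lies at the very end of the fingers, on their centre line; the grasp point (between the pads) lies 19 mm behind it (ctrl.grip_depth is the distance from the TCP to the grasp point, in m); z points along the fingers, y is the line along which they close (so a half turn about z gives the same grasp; the last joint's range is limited). The gripper opens to 88 mm and grips with 3 to 60 N. Pads are 19 mm wide; open, the fingers measure 130 mm over their backs; the gripper's body (78 mm by 193 mm) begins 47 mm behind the grasp point.
Start: joints at [88.871, 20.546, 0.682, 0, -70.136, -16.507], TCP at [0.205, 0.643, 0.227] pointing down, gripper open.
Joint ranges: [-176.03, 176.03], [-82.01, 121.73], [-58.28, 71.71], [-173.87, 95.51], [-174.79, -0.11], [-173.66, 173.66]. Speed limits (degrees/s): [136.94, 136.94, 172.46, 180, 180, 180].

INTERFACE

Orientations are given as [roll, pitch, yaw] about the fixed x, y, z axes, in that order (R = Rz(yaw) Ry(pitch) Rx(roll)).
In Python, from plant import get_obs, eyes, ctrl, spotter gives the robot as it stands.
- The arm moves only by the shell command python3 -m crank 'ROWS'. ROWS is JSON, one flat list of numbers, 7 for each row, row after row: the turn, a rotation vector about the tool's x, y, z in rad, then the shift along the tool's x, y, z in mm, then the opening, from 0 (shut) to 1 (fully open). A call has 1 to 5 rows; each row shifts and turns the commanded pose from where the row before left it, along the tool's axes as they then stand; what a row does not reach is not made up. A row lasts 1/8 s, in which the tool goes at most 62.5 mm and 10.7 degrees, less where a joint would pass 70% of its speed; a pose out of reach is approached as far as the arm can. A call is refused whole if a number of a shift passes 62.5 or a number of a turn 0.188, either way. A call with a gripper value outside its range is refused whole. The fingers move at their own pace and stop on an object; the grip force is fixed at half the most. Time passes only in rows, so rows that do not move let the fingers close. It gives the time, the measured TCP pose, the force, the opening and the grip force at its end, in the units of the state.
- get_obs(): the state, without advancing time (a new reading comes with each control period).
- eyes.snapshot(name): name is "scene" or "top"; returns the picture (400x640x3 uint8, blue, green, red); there is no depth.
- eyes.camera_model(name): a dict with "fx", "fy", "cx", "cy" (pixels), "extrinsics" (4x4, takes a point from camera to world coordinates). Camera axes: x right, y down, z forward; pixel columns grow to the right and rows downward; lengths in m; the calibration is good to about 2 mm. A picture is of the moment at which its call begins. camera_model takes no time and is no camera call.
- ctrl.close_job(): hands the job in; it is judged then, once.
Trained networks look in the newest picture that a camera, given by its name, has taken for a name from the list of things; names that differ only in an ending like _2 or _b are one class to them, and where a whole thing is asked for, a point or a joint stands for the part that bears it (a point fixed in the world has none). Each returns a list of dicts, best first, with "p" (0 to 1); they miss things now and then, are a little off and sometimes report something else, mostly with a low value. They report only what shows in the picture. A call takes as long as a camera call. They do not tell look-alikes from the thing itself.
- spotter.outline_of(camera, target): "region" (400x640 bool, what is visible of it) and "rect" ([left, top, width, height] in pixels, round what is visible of it).
- spotter.place_of(camera, target): "location" ([column, row] in pixels: a listed point, or the origin of a listed thing).
The state is a dict: "clock": time; "joint_pos": joint angles; "qvel": joint speeds; "tau": joint torques, N m; "tool_pos": TCP position; "orientation": TCP orientation; "force": force on the tool from outside, world axes, zero at the start; "moment": the same for the moment, N m; "opening": finger opening in m; "gripper_force": force on a finger pad.
Only numpy, scipy, OpenCV 4.12 (cv2) and the standard library are available. Lean on these libraries where they do the work, as an engineer would, in place of code of your own. Each camera call takes 0.05 s, during which the arm holds its last target. There are 200 camera calls.

## Working session

There is one attempt and no reset: what is moved stays moved. The work goes in short steps, Python scripts to look and compute and a shell command to move; the robot and the scene stay as the last step left them, time stands still between calls to the robot, and variables do not carry over. Pictures are saved under pics/ and viewed, at most 10 in all, crops included, and the job is handed in when it is done.

```bash
ls; mkdir -p pics; cat > h.py <<'E'
import numpy as np, cv2
from scipy.spatial.transform import Rotation as R
from plant import get_obs, eyes, ctrl, spotter
def ray(cam,px):
    m=eyes.camera_model(cam);T=np.array(m["extrinsics"])
    d=np.array([(px[0]-m["cx"])/m["fx"],(px[1]-m["cy"])/m["fy"],1.])
    return T[:3,3],T[:3,:3]@d
def at_z(cam,px,z):
    o,d=ray(cam,px);return o+d*(z-o[2])/d[2]
def proj(cam,p):
    m=eyes.camera_model(cam);T=np.linalg.inv(np.array(m["extrinsics"]));q=T[:3,:3]@np.array(p)+T[:3,3]
    return np.array([m["fx"]*q[0]/q[2]+m["cx"],m["fy"]*q[1]/q[2]+m["cy"]])
def tri(p1,p2):
    o1,d1=ray("scene",p1);o2,d2=ray("top",p2)
    A=np.stack([d1,-d2],1);s=np.linalg.lstsq(A,o2-o1,rcond=None)[0]
    a=o1+s[0]*d1;b=o2+s[1]*d2
    return (a+b)/2,np.linalg.norm(a-b)
E
python3 - <<'E'
from h import *
o=get_obs();print(o)
for c in("scene","top"):
    m=eyes.camera_model(c);print(c,m["fx"],np.round(m["extrinsics"],3).tolist())
    cv2.imwrite(f"pics/{c}0.png",eyes.snapshot(c))
    for t in("stud_wing","stand","slot","port","case","mug_c","mouse_c","screwdriver_grip"):
        print(c,t,[(np.round(d["location"],1).tolist(),round(d["p"],2)) for d in spotter.place_of(c,t)][:4])
E
```

```text
pics
{'clock': 0.0, 'joint_pos': array([ 8.88680071e+01,  2.05929787e+01,  6.35108508e-01, -2.09297784e-02,
       -7.01373323e+01, -1.65056639e+01]), 'qvel': array([ 0.0456169 ,  0.00619216, -0.08214236,  0.00898867, -0.05138173,
        0.00425809]), 'tau': array([-1.03976232e-03, -5.82718384e+01,  2.93053150e+01,  6.99693024e+00,
        6.76166557e-03, -1.65766774e-04]), 'tool_pos': array([0.20440882, 0.64279204, 0.22561287]), 'orientation': array([ 1.79903130e+02, -8.18620774e-03, -1.76447774e+01]), 'force': array([ 0.07357463, -0.06630146, -0.93825264]), 'moment': array([-0.01516075,  0.01078752, -0.034708  ]), 'gripper_force': 0.0, 'opening': 0.08762984828431183}
scene 518.2358599337589 [[-0.832, 0.426, -0.356, 1.062], [0.555, 0.633, -0.54, 0.719], [-0.004, -0.647, -0.763, 1.187], [0.0, 0.0, 0.0, 1.0]]
scene stud_wing [([408.7, 286.3], 0.79), ([373.6, 304.4], 0.73), ([273.6, 179.8], 0.54), ([344.4, 334.9], 0.52)]
scene stand [([371.5, 315.5], 0.72)]
scene slot [([262.3, 138.7], 0.82)]
scene port [([258.2, 139.1], 0.54)]
scene case [([274.2, 180.1], 0.91), ([264.3, 137.2], 0.46), ([451.1, 294.8], 0.26)]
scene mug_c [([379.8, 252.5], 0.95)]
scene mouse_c [([450.3, 298.1], 0.73)]
scene screwdriver_grip [([250.3, 113.9], 0.8)]
top 464.72165337272605 [[-0.015, -0.971, 0.237, 0.22], [-1.0, 0.015, -0.002, -0.06], [-0.001, -0.237, -0.972, 1.499], [0.0, 0.0, 0.0, 1.0]]
top stud_wing [([196.8, 226.0], 0.55), ([196.4, 196.5], 0.41)]
top stand [([203.8, 194.5], 0.56)]
top slot [([396.9, 201.6], 0.69)]
top port [([395.1, 205.1], 0.72)]
top case [([358.0, 206.3], 0.83), ([205.1, 196.5], 0.68)]
top mug_c [([236.5, 226.2], 0.88)]
top mouse_c [([177.6, 254.5], 0.69)]
top screwdriver_grip [([450.8, 227.6], 0.78), ([197.8, 195.5], 0.53), ([202.7, 199.0], 0.22)]
```

View pics/scene0.png

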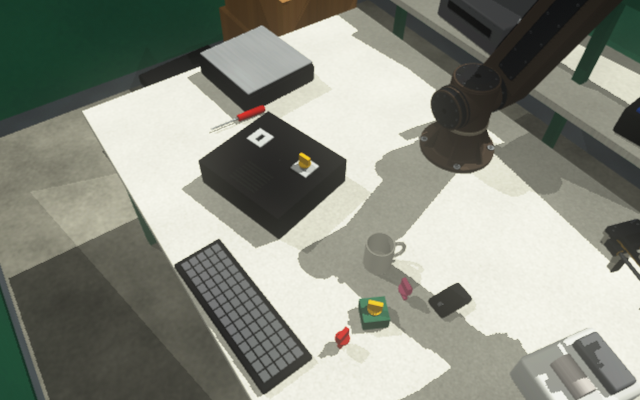

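View pics/top0.png

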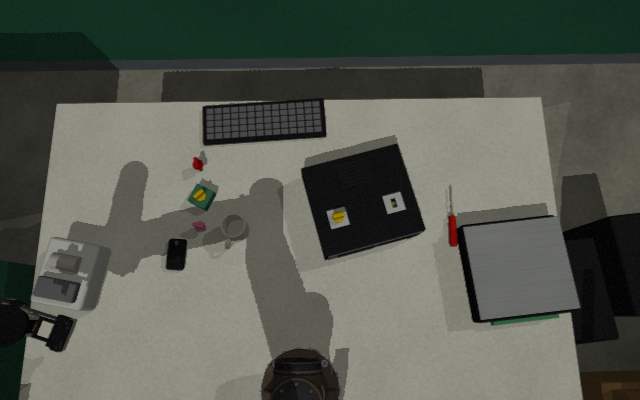

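The job's stud is the yellow one in the green stand, at scene (375,308) and top (201,196). The look-alikes are pink at scene (405,288) / top (199,226) and red at (343,337) / (199,162). The yellow stud at scene (304,162) / top (338,216) is already locked in the lid. The empty slot is at scene (261,138) / top (395,203).

```bash
python3 - <<'E'
from h import *
S=cv2.imread("pics/scene0.png");T=cv2.imread("pics/top0.png")
def crop(I,c,w=30,s=6): return cv2.resize(I[c[1]-w:c[1]+w,c[0]-w:c[0]+w],None,fx=s,fy=s,interpolation=cv2.INTER_CUBIC)[:300]if 0 else cv2.resize(I[c[1]-w:c[1]+w,c[0]-w:c[0]+w],(300,300),interpolation=cv2.INTER_CUBIC)
cv2.imwrite("pics/crops.png",np.vstack([np.hstack([crop(S,(375,308)),crop(S,(262,139))]),np.hstack([crop(T,(201,196)),crop(T,(395,203))])]))
# stand / slot triangulation
print("stand",at_z("scene",(371.5,315.5),0),at_z("top",(203.8,194.5),0))
print("slot",at_z("scene",(262.3,138.7),.1),at_z("top",(396.9,201.6),.1),tri((262.3,138.7),(396.9,201.6)))
for n,I,c in(("scene",S,(375,308)),("top",T,(201,196)),("scene",S,(304,162)),("top",T,(338,216))):
    h=cv2.cvtColor(I,cv2.COLOR_BGR2HSV);m=cv2.inRange(h,(18,120,90),(35,255,255));k=np.zeros_like(m);k[c[1]-25:c[1]+25,c[0]-25:c[0]+25]=255
    ys,xs=np.nonzero(m&k);print(n,xs.mean(),ys.mean(),len(xs))
    print(at_z(n,(xs.mean(),ys.mean()),.058))
# case lid outline from top camera
r=spotter.outline_of("top","case")[0]["region"].astype(np.uint8)
c=max(cv2.findContours(r,0,2)[0],key=cv2.contourArea);print(cv2.approxPolyDP(c,8,True)[:,0].tolist())
for q in cv2.approxPolyDP(c,8,True)[:,0]:print(at_z("top",q,.095).round(3))
# bezel white
h=cv2.cvtColor(T,cv2.COLOR_BGR2HSV)
m=cv2.inRange(h,(0,0,130),(180,60,255));k=np.zeros_like(m);k[185:222,378:412]=255
ys,xs=np.nonzero(m&k);b=cv2.minAreaRect(np.stack([xs,ys],1).astype(np.float32));print(b,at_z("top",b[0],.1))
for q in cv2.boxPoints(b):print(at_z("top",q,.1).round(3))
E
```

```text
stand [0.59698124 0.31551951 0.        ] [6.11834467e-01 3.15924919e-01 2.22044605e-16]
slot [ 0.54782793 -0.28498729  0.1       ] [ 0.55390736 -0.30798038  0.1       ] (array([ 0.5487724 , -0.30274377,  0.09049362]), np.float64(0.019441082722783498))
scene 374.4676616915423 307.11442786069654 201
[0.60019496 0.32208104 0.058     ]
top 199.56435643564356 194.96039603960395 101
[0.59536605 0.31488031 0.058     ]
scene 303.921568627451 160.04575163398692 153
[ 0.47122179 -0.17520638  0.058     ]
top 338.1121495327103 216.2336448598131 107
[ 0.51914611 -0.12681972  0.058     ]
[[395, 144], [300, 170], [325, 259], [424, 230]]
[ 0.745 -0.313  0.095]
[ 0.662 -0.008  0.095]
[ 0.38  -0.082  0.095]
[ 0.464 -0.387  0.095]
((393.83843994140625, 202.40768432617188), (17.54115867614746, 17.190336227416992), 74.74488067626953) [ 0.55148229 -0.29836846  0.1       ]
[ 0.572 -0.267  0.1  ]
[ 0.585 -0.319  0.1  ]
[ 0.531 -0.33   0.1  ]
[ 0.518 -0.278  0.1  ]
```

View pics/crops.png

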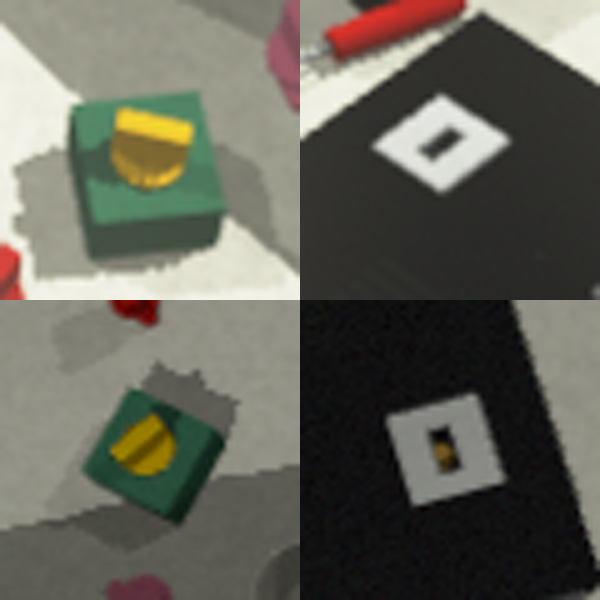

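The crops confirm it. A yellow wing sits in the green stand, with its top face running from about scene (368,302) to (383,305). The white bezel with the empty slot has its centre at scene (260.3,137.6) / top (394,203), with its long side along the case's x. Next I'll compute the poses and offsets.

```bash
python3 - <<'E'
from h import *
S=cv2.imread("pics/scene0.png");T=cv2.imread("pics/top0.png")
hs=cv2.cvtColor(S,cv2.COLOR_BGR2HSV)
m=cv2.inRange(hs,(18,120,190),(35,255,255));k=np.zeros_like(m);k[290:325,355:395]=255;m&=k
ys,xs=np.nonzero(m);P=np.array([at_z("scene",(x,y),.071)[:2] for x,y in zip(xs,ys)])
c=P.mean(0);w,v=np.linalg.eigh(np.cov((P-c).T));print("wing top scene",c,np.sqrt(w*12)*1000,np.degrees(np.arctan2(v[1,1],v[0,1])),len(xs))
b=cv2.minAreaRect((P*1000).astype(np.float32));print(b)
# stand top from top cam green, and from scene
for n,I,cc in(("top",T,(203,196)),("scene",S,(374,311))):
    h=cv2.cvtColor(I,cv2.COLOR_BGR2HSV);m=cv2.inRange(h,(60,80,20),(95,255,255));k=np.zeros_like(m);k[cc[1]-25:cc[1]+25,cc[0]-25:cc[0]+25]=255
    q=cv2.findContours(m&k,0,2)[0];q=max(q,key=cv2.contourArea);print(n,"stand",[at_z(n,p,.04)[:2].round(3).tolist() for p in cv2.approxPolyDP(cv2.convexHull(q),3,True)[:,0]])
# bezel quads
for n,I,cc in(("top",T,(394,203)),("scene",S,(260,138))):
    g=cv2.cvtColor(I,cv2.COLOR_BGR2GRAY);m=((g>90)*255).astype(np.uint8);k=np.zeros_like(m);k[cc[1]-14:cc[1]+15,cc[0]-17:cc[0]+18]=255
    q=max(cv2.findContours(m&k,0,2)[0],key=cv2.contourArea)
    H=np.array([at_z(n,p[0],.1)[:2]*1000 for p in cv2.convexHull(q)],np.float32);print(n,"bezel",cv2.minAreaRect(H))
    f=np.zeros_like(m);cv2.fillPoly(f,[cv2.convexHull(q)],255);f=cv2.erode(f,np.ones((3,3)))
    d=((f>0)&(g<100));ys,xs=np.nonzero(d);P=np.array([at_z(n,(x,y),.1)[:2] for x,y in zip(xs,ys)])
    w,v=np.linalg.eigh(np.cov((P-P.mean(0)).T));print(" slot",P.mean(0),np.sqrt(w*12)*1000,np.degrees(np.arctan2(v[1,1],v[0,1])),len(xs))
for n,s,t in(("pink",(405,288),(199,226)),("red",(343,337),(199,162))):print(n,at_z("scene",s,.03),at_z("top",t,.03))
E
```

```text
wing top scene [0.59876511 0.32254082] [28.04226432 38.65444636] 91.1462498306631 70
((606.009521484375, 326.95257568359375), (34.61680221557617, 34.23062515258789), 43.39958953857422)
top stand [[0.637, 0.33], [0.603, 0.27], [0.553, 0.294], [0.584, 0.356]]
scene stand [[0.584, 0.36], [0.636, 0.334], [0.609, 0.279], [0.558, 0.306]]
top bezel ((551.3302612304688, -297.27972412109375), (57.36280822753906, 57.5627326965332), 14.819366455078125)
 slot [ 0.55089682 -0.29738963] [15.00481207 30.20625403] -164.47578516603517 45
scene bezel ((550.6240844726562, -295.1227722167969), (62.406517028808594, 63.35247039794922), 14.424724578857422)
 slot [ 0.55076714 -0.29415882] [10.1267477  25.67247259] -162.1278813109498 19
pink [0.49170794 0.31363072 0.03      ] [0.49971549 0.31930317 0.03      ]
red [0.69890283 0.33153602 0.03      ] [0.71577236 0.32916798 0.03      ]
```

```bash
python3 - <<'E'
from h import *
Q=[(118,108),(194,126),(191,147),(114,130)]
P=np.array([at_z("scene",((u-.0)/5+345-.4,(v)/5+278-.4),.071)[:2] for u,v in Q]);print(P.round(4),P.mean(0))
d=P[1]-P[0]+P[2]-P[3];print(np.degrees(np.arctan2(d[1],d[0])),np.linalg.norm(d)/2,np.linalg.norm(P[0]-P[3]))
for w in(-53,):
  for n,o in(("scene",(345,278)),("top",(171,166))):
    u=np.array([np.cos(np.radians(w)),np.sin(np.radians(w))])*.018;n_=np.array([-u[1],u[0]])/3
    c=np.array([.596,.3175]);print(n,[((proj(n,[*(c+a*u+b*n_),.071])-o+.4)*5).round().tolist() for a,b in((1,1),(1,-1),(-1,-1),(-1,1))])
E
```

```text
[[0.6049 0.302 ]
 [0.5808 0.3297]
 [0.589  0.3374]
 [0.6137 0.3101]] [0.59708484 0.31979634]
131.64282537000454 0.03673555096848616 0.011954593990480813
scene [[113.0, 122.0], [119.0, 101.0], [193.0, 123.0], [187.0, 145.0]]
top [[154.0, 117.0], [164.0, 131.0], [118.0, 165.0], [107.0, 150.0]]
```

Wing top face: 36.7 x 12.0 mm, which matches the given size. Stud at about (0.5965, 0.3185) with yaw -49, slot at about (0.551, -0.296) with yaw 15. First I turn the tool and fly above the stud.

```bash
cat >> h.py <<'E'
def to(p,yaw):
    """shift (mm) in tool axes as they stand now, and turn about tool z (rad) to reach p, yaw pointing down"""
    o=get_obs();M=R.from_euler("xyz",o["orientation"],degrees=True)
    rv=(M.inv()*R.from_euler("xyz",[180,0,yaw],degrees=True)).as_rotvec()
    s=M.inv().apply(np.array(p)-o["tool_pos"])*1000
    print("t",round(o["clock"],2),"pos",o["tool_pos"].round(4),"rpy",o["orientation"].round(2),"F",o["force"].round(1),"open",round(o["opening"],4),"gf",round(o["gripper_force"],1),"| turn",rv.round(3),"shift",s.round(1))
E
python3 -m crank '[0,0,0.183,0,0,0,0.4, 0,0,0.183,0,0,0,0.4, 0,0,0.183,0,0,0,0.4]'
python3 -m crank '[0,0,0,55.8,-9.2,0,0.4, 0,0,0,55.8,-9.2,0,0.4, 0,0,0,55.8,-9.2,0,0.4, 0,0,0,55.8,-9.2,0,0.4, 0,0,0,55.8,-9.2,0,0.4]' 
python3 -m crank '[0,0,0,55.8,-9.2,0,0.4, 0,0,0,55.8,-9.2,0,0.4, 0,0,0,55.8,-9.2,0,0.4, 0,0,0,55.8,-9.2,0,0.4, 0,0,0,0,0,40,0.4]' 
python3 -c "
from h import *
to([.5965,.3185,.047],-49)"
```

```text
clock: 1.32
tool_pos: [0.2045, 0.6432, 0.2266]
orientation: [180.0, 0.0, -49.4]
force: [0.5, -0.8, -0.4]
opening: 0.0632
gripper_force: 0.0
clock: 1.95
tool_pos: [0.4232, 0.4613, 0.2268]
orientation: [-180.0, 0.0, -49.1]
force: [-0.2, 0.3, 0.3]
opening: 0.0348
gripper_force: 0.0
clock: 2.58
tool_pos: [0.6004, 0.3161, 0.189]
orientation: [-179.6, -0.1, -49.3]
force: [-1.1, 1.5, -1.3]
opening: 0.0351
gripper_force: 0.0
t 2.58 pos [0.6004 0.3161 0.189 ] rpy [-1.7964e+02 -6.0000e-02 -4.9320e+01] F [-1.1  1.5 -1.3] open 0.0351 gf 0.0 | turn [-0.006 -0.001 -0.006] shift [ -4.5   2.3 142. ]
```

```bash

python3 -m crank '[0,0,0,-2,1,40,0.4, 0,0,0,-1,1,40,0.4, 0,0,0,0,0,0,0.4, 0,0,0,0,0,0,0.4]' >/dev/null
python3 - <<'E'
from h import *
to([.5965,.3185,.047],-49)
S=eyes.snapshot("scene");T=eyes.snapshot("top")
c=lambda I,x,y:cv2.resize(I[y-35:y+35,x-35:x+35],(400,400),interpolation=cv2.INTER_CUBIC)
cv2.imwrite("pics/g1.png",np.hstack([c(S,375,300),c(T,201,196)]))
E
```

```text
t 3.08 pos [0.5934 0.3195 0.1082] rpy [-1.799e+02 -4.000e-02 -4.906e+01] F [0.2 0.5 1. ] open 0.0352 gf 0.0 | turn [-0.002 -0.001 -0.001] shift [ 2.7 -1.5 61.2]
```

View pics/g1.png

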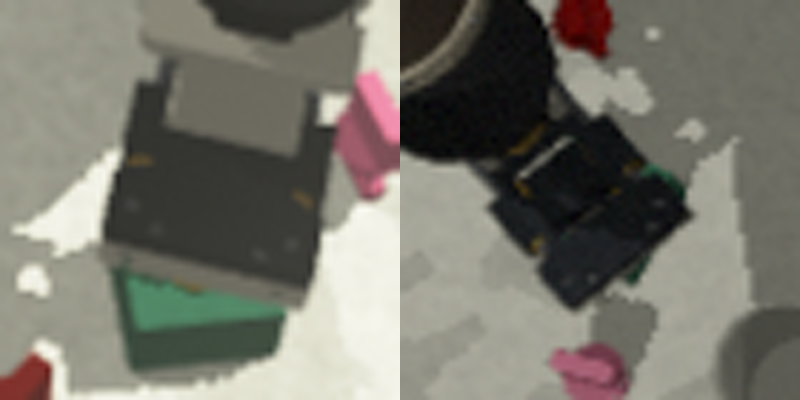

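The gripper hides the stud in both views. It is centred over the stand, clear of the pink (left panel 370,135) and the red (585,25), with ±11 mm of margin. I descend while watching the force.

```bash

python3 -m crank '[0,0,0,2.7,-1.5,20,0.4, 0,0,0,0,0,20,0.4, 0,0,0,0,0,10,0.4, 0,0,0,0,0,0,0.4]'
python3 -m crank '[0,0,0,0,0,5,0.4, 0,0,0,0,0,4,0.4, 0,0,0,0,0,0,0.4]'
python3 -m crank '[0,0,0,0,0,0,0, 0,0,0,0,0,0,0, 0,0,0,0,0,0,0,0,0,0,0,0,0,0,0,0,0,0,0,0,0]'
python3 -m crank '[0,0,0,0,0,0,0, 0,0,0,0,0,0,0, 0,0,0,0,0,0,0]'
```

```text
clock: 3.68
tool_pos: [0.5951, 0.3175, 0.0558]
orientation: [179.9, -0.0, -49.1]
force: [-0.1, 0.0, 1.4]
opening: 0.0353
gripper_force: 0.0
clock: 4.05
tool_pos: [0.5953, 0.3178, 0.0474]
orientation: [180.0, 0.0, -49.1]
force: [0.1, -0.2, 0.1]
opening: 0.0351
gripper_force: 0.0
clock: 4.68
tool_pos: [0.5955, 0.3179, 0.0478]
orientation: [-180.0, -0.0, -49.1]
force: [-0.5, 0.8, 1.4]
opening: 0.0118
gripper_force: 30.0
clock: 5.05
tool_pos: [0.5955, 0.3179, 0.0477]
orientation: [-180.0, -0.0, -49.1]
force: [0.1, 0.8, 1.7]
opening: 0.0118
gripper_force: 30.0
```

Gripped at 11.8 mm, which matches the wing's width. Next I lift, then fly to above the slot while turning.

```bash

python3 -m crank '[0,0,0,0,0,-20,0, 0,0,0,0,0,-50,0, 0,0,0,0,0,-60,0, 0,0,0,0,0,-45,0, 0,0,0,0,0,0,0]'
python3 -m crank '[0,0,0,43.5,43.6,0,0, 0,0,0,43.5,43.6,0,0, 0,0,0,43.5,43.6,0,0, 0,0,0,43.5,43.6,0,0, 0,0,0,43.5,43.6,0,0]'
python3 -m crank '[0,0,0,43.5,43.6,0,0, 0,0,0,43.5,43.6,0,0, 0,0,0,43.5,43.6,0,0, 0,0,0,43.5,43.6,0,0, 0,0,0,43.5,43.6,0,0]'
python3 -m crank '[0,0,-0.186,0,0,0,0, 0,0,-0.186,0,0,0,0, 0,0,-0.186,0,0,0,0, 0,0,-0.186,0,0,0,0, 0,0,-0.186,0,0,0,0]'
python3 -m crank '[0,0,-0.186,0,0,0,0, 0,0,0,0,0,0,0, 0,0,0,0,0,0,0]'
python3 -c "
from h import *
to([.551,-.2963,.156],15)"
```

```text
clock: 5.68
tool_pos: [0.597, 0.3189, 0.2272]
orientation: [-179.6, -0.0, -49.1]
force: [0.6, 0.1, -0.1]
opening: 0.012
gripper_force: 30.0
clock: 6.3
tool_pos: [0.5719, 0.0088, 0.2214]
orientation: [179.9, 0.1, -49.1]
force: [-0.0, 0.5, -0.2]
opening: 0.0118
gripper_force: 30.0
clock: 6.92
tool_pos: [0.5497, -0.2981, 0.2213]
orientation: [180.0, 0.1, -49.1]
force: [1.1, -0.0, -1.4]
opening: 0.0118
gripper_force: 30.0
clock: 7.55
tool_pos: [0.55, -0.2962, 0.221]
orientation: [-179.9, 0.1, 4.5]
force: [0.4, 0.3, -0.6]
opening: 0.0119
gripper_force: 30.0
clock: 7.92
tool_pos: [0.5504, -0.2963, 0.2219]
orientation: [-180.0, 0.1, 14.6]
force: [0.2, -0.2, 0.1]
opening: 0.0122
gripper_force: 30.0
t 7.92 pos [ 0.5504 -0.2963  0.2219] rpy [-1.7996e+02  5.0000e-02  1.4600e+01] F [ 0.2 -0.2  0.1] open 0.0122 gf 30.0 | turn [-0.001  0.001 -0.007] shift [ 0.6  0.1 65.9]
```

```bash

python3 -m crank '[0,0,-0.007,0.6,0,30,0, 0,0,0,0,0,28,0, 0,0,0,0,0,0,0, 0,0,0,0,0,0,0]'>/dev/null
python3 - <<'E'
from h import *
to([.551,-.2963,.156],15)
S=eyes.snapshot("scene");T=eyes.snapshot("top");cv2.imwrite("pics/s2.png",S);cv2.imwrite("pics/t2.png",T)
o=get_obs();p=o["tool_pos"];y=np.radians(o["orientation"][2]);u=np.array([np.cos(y),np.sin(y)]);n=np.array([-u[1],u[0]])
c=lambda I,x,y:cv2.resize(I[y-25:y+25,x-25:x+25],(400,400),interpolation=cv2.INTER_CUBIC)
A=c(S,262,130);B=c(T,394,203)
zf=p[2]-.0407
print("foot bottom",zf)
for I,nm,q in((A,"scene",(262,130)),(B,"top",(394,203))):
  def d(P,col):
    pts=[((proj(nm,x)-np.array(q)+25+.5)*8-.5) for x in P]
    cv2.polylines(I,[np.int32(np.round(pts))],True,col,1)
  sq=lambda a,b,z:[[*(p[:2]+i*a*u+j*b*n),z] for i,j in((1,1),(1,-1),(-1,-1),(-1,1))]
  d(sq(.012,.0055,zf),(255,0,255)); d([[*(p[:2]+.018*np.cos(t)*u+.018*np.sin(t)*n),zf+.033] for t in np.linspace(0,6.28,40)],(255,255,0))
  c0=np.array([.551,-.2963]);a=np.radians(15);u2=np.array([np.cos(a),np.sin(a)]);n2=np.array([-u2[1],u2[0]])
  d([[*(c0+i*.029*u2+j*.029*n2),.1] for i,j in((1,1),(1,-1),(-1,-1),(-1,1))],(0,0,255))
cv2.imwrite("pics/g2.png",np.hstack([A,B]))
E
```

```text
t 8.43 pos [ 0.5519 -0.2966  0.1656] rpy [ 1.7995e+02 -4.0000e-02  1.5190e+01] F [0.9 0.2 0.1] open 0.012 gf 30.0 | turn [ 0.001 -0.001  0.003] shift [-0.8 -0.5  9.6]
foot bottom 0.1253617833560433
```

View pics/g2.png

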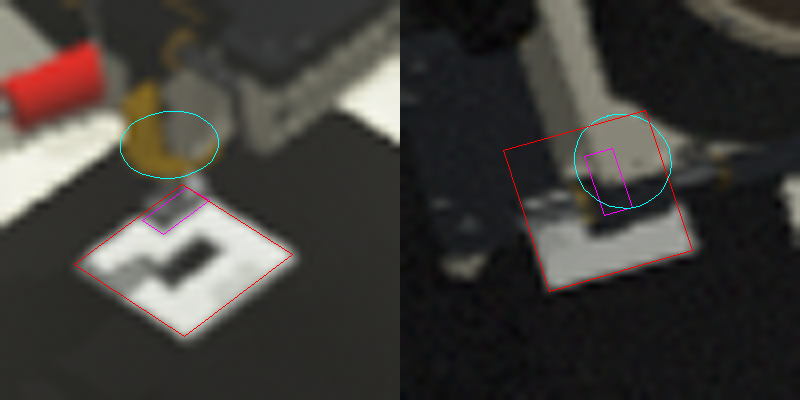

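Left panel: the foot (178,208) and flange agree with the predicted outlines to within about 0.5 mm. The bezel, with its slot at (187,262), sits about 0.5 px right and down of my drawn outline, so I should aim about 0.8 mm further in +y. Right panel: the stud is hidden and the bezel outline fits. I go down to just above the bezel and average the pose readings.

```bash

python3 -m crank '[0,0,0,0,0,9,0, 0,0,0,0,0,9,0, 0,0,0,0,0,0,0, 0,0,0,0,0,0,0]' >/dev/null
for i in 1 2 3 4 5; do python3 -m crank '[0,0,0,0,0,0,0]' | tr '\n' ' ' | cut -c1-150; echo; done
python3 -c "
from h import *
to([.5508,-.2955,.1407],15)"
```

```text
clock: 9.15 tool_pos: [0.5515, -0.2964, 0.1468] orientation: [180.0, -0.0, 15.3] force: [-0.1, -0.1, -1.2] opening: 0.0115 gripper_force: 30.0 

clock: 9.28 tool_pos: [0.5514, -0.2963, 0.1468] orientation: [180.0, -0.0, 15.3] force: [-1.0, -0.1, -0.2] opening: 0.012 gripper_force: 30.0 

clock: 9.4 tool_pos: [0.5514, -0.2963, 0.1467] orientation: [180.0, -0.0, 15.2] force: [-0.2, -0.1, 0.2] opening: 0.0116 gripper_force: 30.0 

clock: 9.52 tool_pos: [0.5513, -0.2963, 0.1466] orientation: [180.0, -0.0, 15.3] force: [-0.1, 0.6, -0.2] opening: 0.0117 gripper_force: 30.0 

clock: 9.65 tool_pos: [0.5513, -0.2963, 0.1466] orientation: [-180.0, 0.0, 15.3] force: [-0.5, -0.4, -0.4] opening: 0.0121 gripper_force: 30.0 

t 9.65 pos [ 0.5513 -0.2963  0.1466] rpy [-180.      0.     15.25] F [-0.5 -0.4 -0.4] open 0.0121 gf 30.0 | turn [-0.     0.     0.004] shift [-0.3 -0.9  5.9]
```

```bash

python3 -m crank '[0,0,0,-0.3,-0.9,2,0, 0,0,0,0,0,1.5,0, 0,0,0,0,0,1,0, 0,0,0,0,0,0.7,0, 0,0,0,0,0,0.7,0]' | head -4
python3 -m crank '[0,0,0,0,0,0.7,0, 0,0,0,0,0,0.7,0, 0,0,0,0,0,0,0]' | head -4
```

```text
clock: 10.28
tool_pos: [0.5508, -0.2955, 0.1406]
orientation: [-180.0, 0.0, 15.3]
force: [-0.0, 0.4, -0.1]
clock: 10.65
tool_pos: [0.5508, -0.2955, 0.1392]
orientation: [-180.0, 0.0, 15.3]
force: [0.2, -0.5, -0.5]
```

```bash

python3 -m crank '[0,0,0,0,0,0.7,0, 0,0,0,0,0,0.7,0, 0,0,0,0,0,0.7,0]' | head -4
python3 -m crank '[0,0,0,0,0,0.8,0, 0,0,0,0,0,0.8,0, 0,0,0,0,0,0.8,0]' | head -4
```

```text
clock: 11.02
tool_pos: [0.5508, -0.2955, 0.1371]
orientation: [-180.0, 0.0, 15.3]
force: [-0.1, -0.3, -1.0]
clock: 11.4
tool_pos: [0.5508, -0.2955, 0.1347]
orientation: [180.0, 0.0, 15.3]
force: [-0.4, 0.4, -1.3]
```

```bash
python3 - <<'E'
from h import *
S=eyes.snapshot("scene")
c=S[105:165,222:302];cv2.imwrite("pics/g3.png",cv2.resize(c,(800,600),interpolation=cv2.INTER_CUBIC))
E
```

```text
(no output)
```

View pics/g3.png

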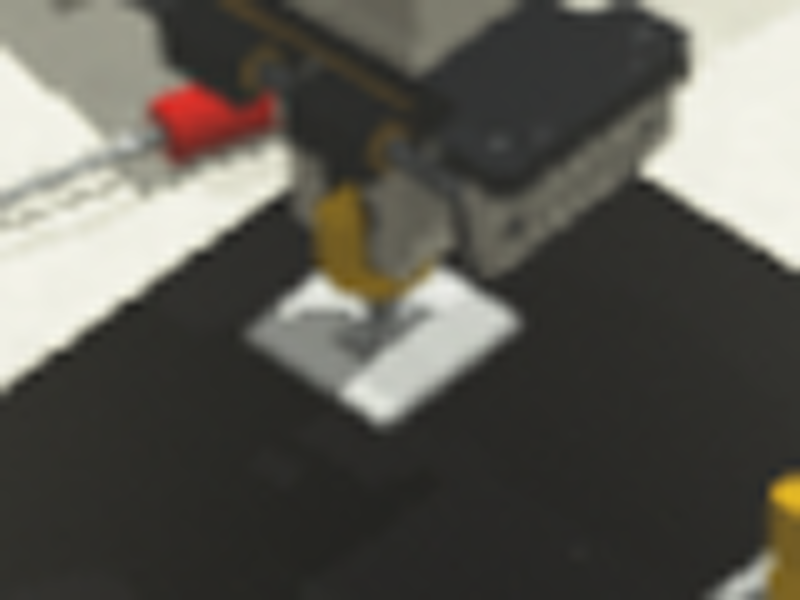

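The foot has gone into the slot: 6 mm below the bezel top with no contact force, and the neck stands in the slot at about (380,320). Now I feel for the spring seat.

```bash

python3 -m crank '[0,0,0,0,0,1,0, 0,0,0,0,0,1,0, 0,0,0,0,0,1,0, 0,0,0,0,0,1,0, 0,0,0,0,0,1,0]' | head -4
python3 -m crank '[0,0,0,0,0,1,0, 0,0,0,0,0,1,0, 0,0,0,0,0,1,0, 0,0,0,0,0,0,0]' | head -4
```

```text
clock: 12.08
tool_pos: [0.5508, -0.2955, 0.1297]
orientation: [180.0, 0.0, 15.3]
force: [-0.5, -0.2, 0.3]
clock: 12.58
tool_pos: [0.5507, -0.2955, 0.1267]
orientation: [-180.0, 0.0, 15.3]
force: [0.0, 0.2, -0.6]
```

```bash

python3 -m crank '[0,0,0,0,0,1,0, 0,0,0,0,0,1,0, 0,0,0,0,0,1,0, 0,0,0,0,0,0,0]' | head -4
python3 -m crank '[0,0,0,0,0,1,0, 0,0,0,0,0,1,0, 0,0,0,0,0,0,0]' | head -4
```

```text
clock: 13.08
tool_pos: [0.5507, -0.2955, 0.1236]
orientation: [-180.0, 0.0, 15.3]
force: [0.1, -0.0, 0.4]
clock: 13.45
tool_pos: [0.5507, -0.2955, 0.1216]
orientation: [-180.0, 0.0, 15.3]
force: [-0.2, -0.2, -0.1]
```

```bash

python3 -m crank '[0,0,0,0,0,1,0, 0,0,0,0,0,1,0, 0,0,0,0,0,0,0]' | head -4
python3 -m crank '[0,0,0,0,0,1,0, 0,0,0,0,0,1,0, 0,0,0,0,0,0,0]' | head -4
```

```text
clock: 13.82
tool_pos: [0.5507, -0.2955, 0.1196]
orientation: [-180.0, 0.0, 15.2]
force: [0.6, -0.4, -0.4]
clock: 14.2
tool_pos: [0.5508, -0.2955, 0.1179]
orientation: [180.0, -0.0, 15.3]
force: [0.2, -0.7, 0.6]
```

```bash

python3 -m crank '[0,0,0,0,0,1,0, 0,0,0,0,0,0,0]' | head -4
python3 -m crank '[0,0,0,0,0,1,0, 0,0,0,0,0,0,0]' | head -4
python3 -m crank '[0,0,0,0,0,1,0, 0,0,0,0,0,0,0]' | head -4
```

```text
clock: 14.45
tool_pos: [0.5509, -0.2955, 0.1169]
orientation: [180.0, -0.0, 15.3]
force: [-1.0, 0.2, 2.0]
clock: 14.7
tool_pos: [0.5508, -0.2955, 0.1159]
orientation: [180.0, -0.0, 15.3]
force: [-0.7, -0.0, 4.0]
clock: 14.95
tool_pos: [0.5509, -0.2955, 0.115]
orientation: [180.0, -0.0, 15.3]
force: [-1.2, 1.2, 5.9]
```

```bash

python3 -m crank '[0,0,0,0,0,1,0, 0,0,0,0,0,1,0, 0,0,0,0,0,1,0, 0,0,0,0,0,0,0]' | head -4
python3 -m crank '[0,0,0,0,0,1,0, 0,0,0,0,0,0,0]' | head -4
python3 -m crank '[0,0,0,0,0,0.4,0, 0,0,0,0,0,0,0]' | head -4
```

```text
clock: 15.45
tool_pos: [0.551, -0.2956, 0.1125]
orientation: [180.0, -0.0, 15.3]
force: [-2.4, 1.8, 9.4]
clock: 15.7
tool_pos: [0.551, -0.2956, 0.1117]
orientation: [180.0, -0.0, 15.3]
force: [-3.2, 2.2, 10.2]
clock: 15.95
tool_pos: [0.551, -0.2956, 0.1114]
orientation: [180.0, -0.0, 15.3]
force: [-2.3, 1.2, 11.5]
```

```bash

python3 -m crank '[0,0,0,-0.3,-0.4,0.5,0, 0,0,0,0,0,0,0]' | head -4
python3 -m crank '[0,0,0,0,0,0.4,0, 0,0,0,0,0,0,0]' | head -4
python3 -m crank '[0,0,0,0,0,0,0]' | head -4
```

```text
clock: 16.2
tool_pos: [0.5509, -0.2955, 0.1111]
orientation: [179.9, -0.1, 15.3]
force: [-3.0, 1.6, 10.6]
clock: 16.45
tool_pos: [0.5509, -0.2956, 0.1108]
orientation: [179.9, -0.1, 15.3]
force: [-2.8, 1.4, 11.3]
clock: 16.58
tool_pos: [0.5509, -0.2955, 0.1108]
orientation: [179.9, -0.1, 15.3]
force: [-2.7, 1.9, 11.3]
```

```bash

python3 -m crank '[0,0,0,0,0,0.6,0, 0,0,0,0,0,0,0]' | head -4
python3 -m crank '[0,0,0,0,0,0,0]' | head -4
python3 -m crank '[0,0,0,0,0,0.5,0, 0,0,0,0,0,0,0]' | head -4
python3 -m crank '[0,0,0,0,0,0,0]' | head -4
```

```text
clock: 16.82
tool_pos: [0.5509, -0.2956, 0.1103]
orientation: [179.9, -0.1, 15.3]
force: [-3.1, 2.3, 11.8]
clock: 16.95
tool_pos: [0.5509, -0.2956, 0.1103]
orientation: [179.9, -0.1, 15.3]
force: [-3.0, 1.8, 12.3]
clock: 17.2
tool_pos: [0.5509, -0.2955, 0.1099]
orientation: [179.9, -0.1, 15.3]
force: [-3.2, 2.2, 12.0]
clock: 17.32
tool_pos: [0.551, -0.2956, 0.1099]
orientation: [179.9, -0.1, 15.3]
force: [-4.0, 2.1, 12.6]
```

```bash

python3 -m crank '[0,0,0,0,0,0.6,0, 0,0,0,0,0,0,0, 0,0,0,0,0,0,0]' | head -4
python3 -m crank '[0,0,0,0,0,0.5,0, 0,0,0,0,0,0,0, 0,0,0,0,0,0,0]' | head -4
```

```text
clock: 17.7
tool_pos: [0.551, -0.2956, 0.1099]
orientation: [179.9, -0.1, 15.3]
force: [-4.2, 2.8, 16.4]
clock: 18.08
tool_pos: [0.551, -0.2956, 0.1098]
orientation: [179.9, -0.1, 15.3]
force: [-4.4, 3.8, 19.1]
```

The solid stop is at z=0.1099. I ease back to about 16 N, then begin the clockwise turn (+z in tool axes).

```bash

python3 -m crank '[0,0,0,0,0,-0.5,0, 0,0,0,0,0,0,0]' | head -4
python3 -m crank '[0,0,0.09,0,0,0,0, 0,0,0.09,0,0,0,0, 0,0,0,0,0,0,0]' | head -4
python3 -c "
from h import *
print(get_obs()['moment'])"
```

```text
clock: 18.32
tool_pos: [0.551, -0.2956, 0.1098]
orientation: [179.9, -0.1, 15.3]
force: [-3.3, 3.5, 16.5]
clock: 18.7
tool_pos: [0.5518, -0.296, 0.1099]
orientation: [179.9, -0.2, 4.9]
force: [-1.3, 1.1, 13.3]
[0.20232511 0.66625044 0.03356903]
```

```bash

python3 -m crank '[0,0,0.1,0,0,0.1,0, 0,0,0.1,0,0,0.1,0, 0,0,0.1,0,0,0,0, 0,0,0,0,0,0,0]' | head -4
python3 -m crank '[0,0,0.1,0,0,0,0, 0,0,0.1,0,0,0,0, 0,0,0.1,0,0,0,0, 0,0,0,0,0,0,0]' | head -4
python3 -c "
from h import *
print(get_obs()['moment'])"
```

```text
clock: 19.2
tool_pos: [0.5524, -0.2962, 0.1099]
orientation: [179.9, -0.3, -12.3]
force: [-0.1, -0.1, 12.5]
clock: 19.7
tool_pos: [0.5525, -0.2963, 0.1099]
orientation: [-180.0, -0.3, -29.5]
force: [0.6, -1.0, 13.2]
[-0.2139452   0.11668332 -0.00995133]
```

```bash

python3 -m crank '[0,0,0.1,0,0,0.2,0, 0,0,0.1,0,0,0,0, 0,0,0.1,0,0,0,0, 0,0,0.1,0,0,0,0, 0,0,0,0,0,0,0]' | head -4
python3 -m crank '[0,0,0.1,0,0,0.1,0, 0,0,0.1,0,0,0,0, 0,0,0.1,0,0,0,0, 0,0,0.08,0,0,0,0, 0,0,0,0,0,0,0]' | head -4
python3 -c "
from h import *
print(get_obs()['moment'])"
```

```text
clock: 20.32
tool_pos: [0.5527, -0.2964, 0.1099]
orientation: [-179.9, -0.3, -52.4]
force: [0.1, -0.5, 13.9]
clock: 20.95
tool_pos: [0.5528, -0.2964, 0.1099]
orientation: [-179.8, -0.2, -74.1]
force: [-0.1, -1.5, 13.6]
[-0.10628916  0.07956292  0.06927539]
```

```bash

python3 -m crank '[0,0,0.02,0,0,0,0, 0,0,0,0,0,-1,0, 0,0,0,0,0,-1,0, 0,0,0,0,0,-1,0, 0,0,0,0,0,0,0]' | head -4
python3 -m crank '[0,0,0,0,0,-0.7,0, 0,0,0,0,0,0,0]' | head -4
python3 -m crank '[0,0,0,0,0,-0.5,0, 0,0,0,0,0,0,0]' | head -4
```

```text
clock: 21.58
tool_pos: [0.5527, -0.2963, 0.1123]
orientation: [-179.8, -0.2, -75.2]
force: [1.6, -1.2, 9.5]
clock: 21.82
tool_pos: [0.5527, -0.2963, 0.1128]
orientation: [-179.8, -0.2, -75.2]
force: [1.2, -1.8, 8.3]
clock: 22.08
tool_pos: [0.5527, -0.2963, 0.1132]
orientation: [-179.8, -0.2, -75.2]
force: [1.5, -1.7, 8.7]
```

```bash

python3 -m crank '[0,0,0,0,0,-0.5,0, 0,0,0,0,0,0,0]' | head -4
python3 -m crank '[0,0,0,0,0,-0.5,0, 0,0,0,0,0,0,0]' | head -4
python3 -m crank '[0,0,0,0,0,-0.5,0, 0,0,0,0,0,0,0]' | head -4
```

```text
clock: 22.32
tool_pos: [0.5527, -0.2963, 0.1136]
orientation: [-179.8, -0.2, -75.2]
force: [2.8, -1.6, 7.6]
clock: 22.58
tool_pos: [0.5526, -0.2963, 0.1139]
orientation: [-179.8, -0.2, -75.2]
force: [2.7, -1.8, 6.9]
clock: 22.82
tool_pos: [0.5525, -0.2962, 0.114]
orientation: [-179.8, -0.2, -75.2]
force: [3.6, -4.1, 4.2]
```

It has caught: z stays at 0.114 while the force drops off. I take the load off and open the fingers.

```bash

python3 -m crank '[0,0,0,0,0,-0.5,0, 0,0,0,0,0,0,0]' | head -4
python3 -m crank '[0,0,0,0,0,0,0.3, 0,0,0,0,0,0,0.4, 0,0,0,0,0,0,0.4, 0,0,0,0,0,0,0.4]'
python3 -m crank '[0,0,0,0,0,-10,0.4, 0,0,0,0,0,-30,0.4, 0,0,0,0,0,-50,0.4, 0,0,0,0,0,-50,0.4]'
python3 -m crank '[0,0,0,0,60,0,0.4, 0,0,0,0,60,0,0.4, 0,0,0,0,60,0,0.4, 0,0,0,0,0,0,0.4]'|head -3
```

```text
clock: 23.08
tool_pos: [0.5525, -0.2961, 0.114]
orientation: [-179.8, -0.2, -75.3]
force: [4.5, -5.1, 0.9]
clock: 23.58
tool_pos: [0.5501, -0.2951, 0.1132]
orientation: [180.0, 0.0, -75.3]
force: [-0.1, -0.4, -0.4]
opening: 0.0344
gripper_force: 0.0
clock: 24.08
tool_pos: [0.5502, -0.2952, 0.2557]
orientation: [-180.0, -0.0, -75.3]
force: [1.4, -1.2, 0.6]
opening: 0.0347
gripper_force: 0.0
clock: 24.58
tool_pos: [0.3731, -0.3415, 0.2551]
orientation: [-179.9, -0.1, -75.4]
```

```bash
python3 - <<'E'
from h import *
S=eyes.snapshot("scene");T=eyes.snapshot("top");cv2.imwrite("pics/s4.png",S)
print(get_obs()["force"],get_obs()["tool_pos"])
c=lambda I,x,y:cv2.resize(I[y-40:y+40,x-40:x+40],(400,400),interpolation=cv2.INTER_CUBIC)
cv2.imwrite("pics/g4.png",np.hstack([c(S,280,145),c(T,370,205)]))
E
```

```text
[-0.03446878 -0.61355315  0.5653241 ] [ 0.37607505 -0.34131698  0.25474208]
```

View pics/g4.png

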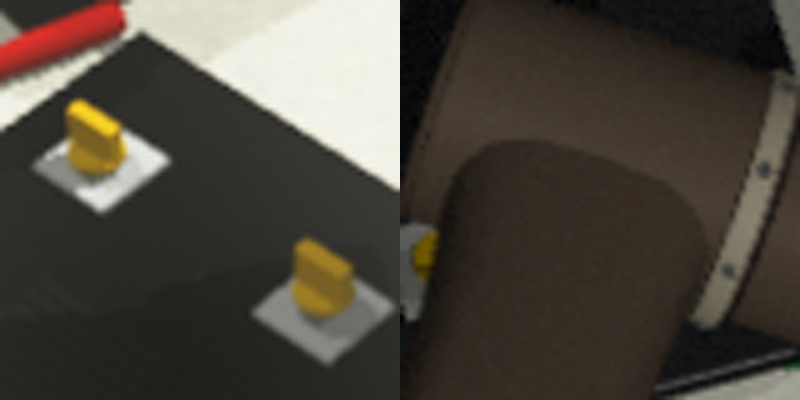

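Left panel: the stud at (95,140) now stands with its wing across the slot and its flange low, just like the locked neighbour at (323,280). The gripper touches nothing and the screwdriver is where it was. Handing in.

```bash
python3 -c "
from h import *
print(ctrl.close_job())"
```

```text
the job is handed in; nothing more can be done
None
```

The yellow stud is locked in the lid's empty slot: its cam caught after a clockwise quarter turn at about 13–16 N, and it stayed locked when I let go. I handed the job in at about 25 s with the gripper clear, and the mug, mouse and screwdriver were left alone.

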